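# Load the inspection box and start it

## Task

Get the circuit board inspected: with the fingertips only, gently push the blue tray fully home into the white inspection box, then push the box's lid down until it is fully shut, and then press the green start button all the way down and let go. Do not grasp anything, do not pull the tray or the lid further open, do not press the red stop button, and leave the jar, the screwdriver and the spare board where they are.

Things in the scene. Friction and masses are not known exactly. Their poses are not given: they have to be found in the camera images.
- machine: White inspection box fixed to the bench, 160 deep (own x) x 250 wide (own y) x 86 mm high without the lid. Origin: centre of its underside. Front is -x, towards the robot; turned up to 0.3 rad. The bay spans own y -75 to +125 mm (centre +25); the right 50 mm is a closed column 85 mm high with a small green display. Tray and lid belong to it.
- tray (a joint): How far the tray (board fixed on it) stands out of the box, m: 0 home, limit 0.10; starts 0.04 to 0.075. Goes home along the box's +x, to a stop. Friction about 2 N; stays where left. Blue front panel 192 mm wide, 10 to 76 mm above the bench.
- tray_handle (a point): Middle of the tray's steel bar handle: level, about 10 mm thick, 100 mm long along the box's y, 35 mm in front of the blue panel, 50 mm above the bench, middle of the bay. Moves with the tray; at (-115, 25, 50) mm in the box's frame when home. The bar can be pushed directly.
- lid (a joint): Opening angle of the lid, rad: 0 shut (level), limit 1.3; starts 0.7 to 1.1. White plate with dark window and orange stripe at its free edge: 164 mm hinge to edge, 198 mm wide, 10 mm thick. A stiff hinge holds it at any angle; 2 to 4 N near the free edge moves it; it neither falls shut nor springs back.
- lid_hinge (a point): Middle of the lid's hinge line, at the lid's underside, along the box's far (+x) top edge: (80, 25, 86) mm in the box's frame. The line runs along the box's y. The lid reaches from here towards the robot and, while open, upward.
- lid_edge (a point): Middle of the lid's free edge, on its upper face: 164 mm from the hinge line along the plate and 10 mm above its underside. It moves with the lid. With the lid shut it lies 96 mm above the bench, 4 mm in front of the box's front.
- start (a joint): Travel of the green start button, in m: 0 up, 0.006 fully down; a spring returns it; fully down takes 5 N.
- start_top (a point): Centre of the top of the green start button (round, 32 mm across) on its own grey housing fixed on the bench to the right of the box; pressed straight down. Green and red may stand in either place, 80 mm or more apart.
- stop (a joint): Travel of the red stop button, in m, as for the green one. Not to be pressed.
- stop_top (a point): Centre of the top of the red stop button, same size and kind as the green.
- jar: Bystander: small amber jar with black cap, 40 mm across, 48 mm high, loose, standing right of the box's front. Origin: centre of its underside.
- driver: Bystander: screwdriver 160 mm long with red handle, lying loose on the bench at the left. Origin: under its middle.
- spare_board: Bystander: spare blue circuit board 110 x 70 x 9 mm lying loose on the bench at the far left. Origin: centre of its underside.
Things that resemble listed ones, but are neither listed nor needed, are in the scene too. What is shaped like the part that bears stop but yellow is not meant.

How it is judged:
By the outcome, as a careful person would: the job done as asked, in the order asked, and still so for the second after the job is handed in, with the robot touching nothing.
It also fails if it takes over 64 s, if anything falls off the work surface, if the arm or the gripper's body presses on something with over 40 N, if the wrist force passes 120 N, or if a joint passes its speed limit or range.

## Robot

A 6-joint arm with a two-finger parallel gripper is mounted at the origin on the work surface. World frame = base frame: x ahead of the robot, y to its left, z up, the work surface at z = 0. Lengths are in m, angles in rad, forces in N, time in s.
With the tool pointing down it reaches from about 0.35 to 0.975 m from the base axis. Payload 4.9 kg.
Tool frame: the origin (TCP) lies at the very end of the fingers, on their centre line; the grasp point (between the pads) lies ctrl.hold_point_z behind it (ctrl.hold_point_z is the distance from the TCP to the grasp point, in m); z points along the fingers, y is the line along which they close (so a half turn about z gives the same grasp; the last joint's range is limited). The gripper opens to 85 mm and grips with 20 to 120 N. Pads are 22 mm wide; open, the fingers measure 114 mm over their backs; the gripper's body (76 mm by 85 mm) begins 54 mm behind the grasp point. The pads swing forward as they close: fully open they stand 13 mm farther back than shut.
Start: joints at [-1.327, 0.053, 1.613, -0, 1.476, -0.119], TCP at [0.222, -0.584, 0.231] pointing down, gripper open.
Joint ranges: [-3.01, 3.01], [-1.01, 2.22], [0.06, 2.58], [-1.02, 4.17], [0.09, 2.62], [-3.14, 3.14]. Speed limits (rad/s): [2.57, 2.57, 3.14, 3.14, 3.14, 3.14].

## Interface

Orientations are given as a rotation vector (axis times angle).
In Python, from station import ctrl gives the robot as it stands. The module is installed in compiled form; this text tells all that it offers.
- The arm moves only by the tool jog_arm, never from a script. Its argument "deltas" is a list of rows, each a list of 3 entries, a list of its own where there are three numbers: the closure, from -1 (fully open) to 1 (shut), then the shift along the world's x, y, z scaled (see below), then the turn, a rotation vector about the world's x, y, z scaled (see below). A call has 1 to 12 rows; each row is the pose to reach, as a shift and turn from the pose commanded when the call began, turning the shorter way round; what a row does not reach only later rows make up. The controller multiplies each number of a shift by 0.4 m and each number of a turn by 180 degrees. A row lasts 1/12 s, in which the tool goes at most 41.7 mm and 7.16 degrees, less where a joint would pass 70% of its speed; a pose out of reach is approached as far as the arm can. A call with a number of a shift or a turn outside -1 to 1 is refused whole. A call with a gripper value outside its range is refused whole. The fingers move at their own pace and stop on an object; "squeeze" is the grip in N (left out, the last holds). Time passes only in rows, so rows that repeat a pose let the fingers close. It gives the time, the measured TCP pose, the force, the opening and the grip force at its end, in the units of the state.
- ctrl.get_obs(): the state, without advancing time (a new reading comes with each control period).
- ctrl.get_image(name): name is "scene" or "top"; returns the picture (400x640x3 uint8, red, green, blue); there is no depth.
- ctrl.get_calibration(name): a dict with "K" (3x3 intrinsics, pixels), "extrinsics" (4x4, takes a point from world to camera coordinates). Camera axes: x right, y down, z forward; pixel columns grow to the right and rows downward; lengths in m; the calibration is good to about 2 mm. A picture is of the moment at which its call begins. get_calibration takes no time and is no camera call.
- ctrl.finish_job(): hands the job in; it is judged then, once.
The state is a dict: "t": time; "q": joint angles; "dq": joint speeds; "effort": joint torques, N m; "tool_pos": TCP position; "tool_rot": TCP orientation; "contact_force": force on the tool from outside, world axes, zero at the start; "wrist_torque": the same for the moment, N m; "opening": finger opening in m; "grip_force": force on a finger pad.
Only numpy, scipy, OpenCV 4.12 (cv2) and the standard library are available. Lean on these libraries where they do the work, as an engineer would, in place of code of your own. Each camera call takes 0.05 s, during which the arm holds its last target. There are 200 camera calls.

## Working session

There is one attempt and no reset: what is moved stays moved. The work goes in short steps, Python scripts to look and compute and a tool call to move; the robot and the scene stay as the last step left them, time stands still between calls to the robot, and variables do not carry over. Pictures are saved under pics/ and viewed, at most 10 in all, crops included, and the job is handed in when it is done.

Besides the shell and the picture viewer there is one more tool, called after ">>>" by a JSON object that holds its "fn" and its "kwargs", one argument or row to a line. jog_arm: Moves the arm, as the interface text tells. Its arguments: {"type":"object","properties":{"deltas":{"type":"array","items":{"type":"array"}},"squeeze":{"type":"number"}},"required":["deltas"]}

```bash
mkdir -p pics; cat > h.py <<'E'
import numpy as np,cv2
from station import ctrl
def cal(n):
    c=ctrl.get_calibration(n);return np.array(c["K"]),np.array(c["extrinsics"])
def ray(n,uv,z):
    K,E=cal(n);R,t=E[:3,:3],E[:3,3];o=-R.T@t
    d=R.T@np.linalg.inv(K)@np.array([uv[0],uv[1],1.]);return o+d*(z-o[2])/d[2]
def proj(n,p):
    K,E=cal(n);q=K@(E[:3,:3]@np.asarray(p,float)+E[:3,3]);return q[:2]/q[2]
def snap(n,f):
    im=np.asarray(ctrl.get_image(n));cv2.imwrite(f,im[:,:,::-1]);return im
E
python3 - <<'E'
from h import *
for n in("scene","top"):
    snap(n,f"pics/{n}0.png");K,E=cal(n);print(n,K.round(1).tolist(),(-E[:3,:3].T@E[:3,3]).round(3),E[:3,:3].round(2).tolist())
print(ctrl.get_obs(),ctrl.hold_point_z)
E
```

```text
scene [[364.1, 0.0, 319.8], [0.0, 364.1, 199.1], [0.0, 0.0, 1.0]] [ 0.937 -0.441  0.672] [[0.81, 0.59, -0.02], [0.4, -0.57, -0.71], [-0.43, 0.56, -0.7]]
top [[380.7, 0.0, 328.3], [0.0, 380.7, 203.6], [0.0, 0.0, 1.0]] [0.428 0.019 1.183] [[-0.01, -1.0, -0.01], [-0.99, 0.01, -0.15], [0.15, 0.01, -0.99]]
{'t': 0.1, 'q': array([-1.32700924e+00,  5.33232784e-02,  1.61417336e+00,  3.99669088e-05,
        1.47602972e+00, -1.18977622e-01]), 'dq': array([ 0.00161989, -0.00147106, -0.00392664, -0.00120082, -0.00171414,
       -0.00025912]), 'effort': array([-5.05917924e-04, -3.94908714e+01, -3.71360779e+01, -1.72442378e-04,
        3.94756251e-03,  2.70200212e-05]), 'tool_pos': array([ 0.22167121, -0.58375081,  0.2301559 ]), 'tool_rot': array([-3.08815603e+00, -5.66355602e-01,  1.26979785e-04]), 'contact_force': array([-0.50624876,  0.01849727, -0.0896622 ]), 'wrist_torque': array([ 0.06315751,  0.00473457, -0.0113631 ]), 'grip_force': 0.0, 'opening': 0.08530828705692041} 0.0187
```

View pics/scene0.png

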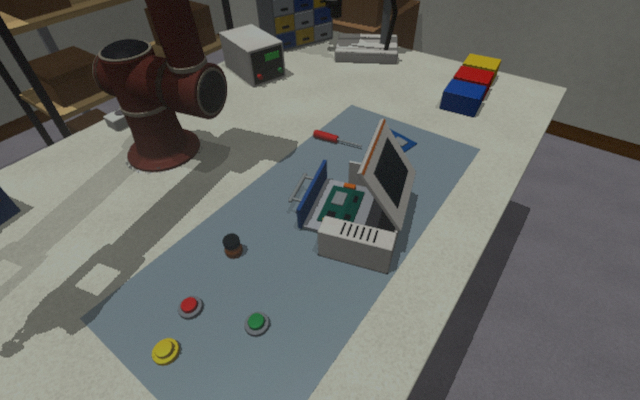

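View pics/top0.png

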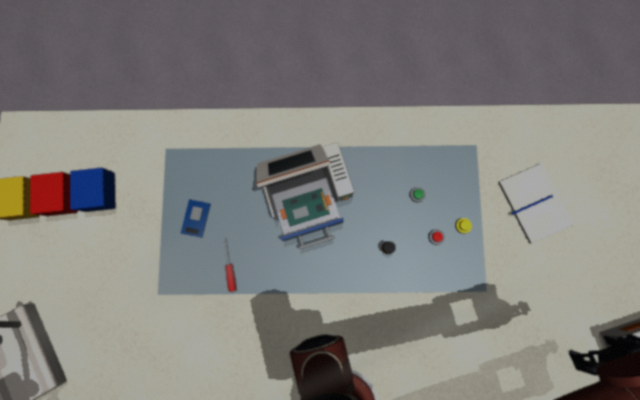

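The scene picture shows the robot at left, the box with its open lid around (360,210), the jar at (233,245), red stop (190,306), yellow decoy (165,350) and green start (256,322). In the top view these are the box (305,190), handle (315,240), green (417,194), red (437,237), yellow (463,226) and jar (388,247).

Things that could be confused with what I want:
- **Start button:** green (417,194) is the start. Red (437,237) and yellow (463,226) are not.
- **Tray panel:** the blue panel at (310,230) is the tray. The spare board (196,218) and blue block (92,188) are not.
- **Box:** the white box at (305,190) is the one I need. The grey instrument at scene (252,52) is not.

Next, one close crop to check these.

```bash
python3 - <<'E'
from h import *
t=cv2.imread("pics/top0.png");s=cv2.imread("pics/scene0.png")
a=cv2.resize(t[135:260,240:440],None,fx=4,fy=4,interpolation=cv2.INTER_CUBIC)
cv2.imwrite("pics/c1.png",a)
cv2.imwrite("pics/c2.png",cv2.resize(s[115:280,270:430],None,fx=3.6,fy=3.6,interpolation=cv2.INTER_CUBIC))
def cen(im,lo,hi,box,z,n):
    h=cv2.cvtColor(im,cv2.COLOR_BGR2HSV);m=cv2.inRange(h,np.array(lo),np.array(hi))
    x0,y0,x1,y1=box;k=np.zeros_like(m);k[y0:y1,x0:x1]=m[y0:y1,x0:x1];M=cv2.moments(k,True)
    uv=(M['m10']/M['m00'],M['m01']/M['m00']);print(n,np.round(uv,1),M['m00'],[ray(n,uv,zz).round(4) for zz in z])
G=([45,100,40],[85,255,255]);R=([0,130,60],[8,255,255])
for n,im,gb,rb in(("top",t,(405,180,430,210),(425,225,450,250)),("scene",s,(240,305,275,340),(170,290,210,325))):
    cen(im,*G,gb,(0.02,.03,.04,.05),n);cen(im,*R,rb,(.02,.03,.04,.05),n)
E
```

```text
top [418.2 193.8] 68.0 [array([ 0.628 , -0.2529,  0.02  ]), array([ 0.6263, -0.2506,  0.03  ]), array([ 0.6246, -0.2482,  0.04  ]), array([ 0.6229, -0.2459,  0.05  ])]
top [437.3 236.4] 75.0 [array([ 0.4958, -0.305 ,  0.02  ]), array([ 0.4952, -0.3023,  0.03  ]), array([ 0.4946, -0.2995,  0.04  ]), array([ 0.494 , -0.2967,  0.05  ])]
scene [255.7 321. ] 204.0 [array([ 0.6312, -0.2546,  0.02  ]), array([ 0.6359, -0.2575,  0.03  ]), array([ 0.6406, -0.2603,  0.04  ]), array([ 0.6453, -0.2632,  0.05  ])]
scene [188.3 304.4] 165.0 [array([ 0.4976, -0.3075,  0.02  ]), array([ 0.5043, -0.3096,  0.03  ]), array([ 0.511 , -0.3116,  0.04  ]), array([ 0.5178, -0.3137,  0.05  ])]
```

View pics/c1.png

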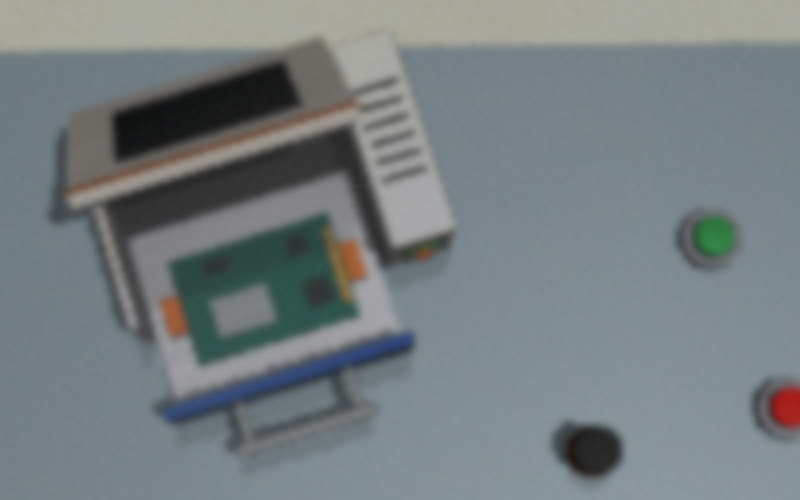

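View pics/c2.png

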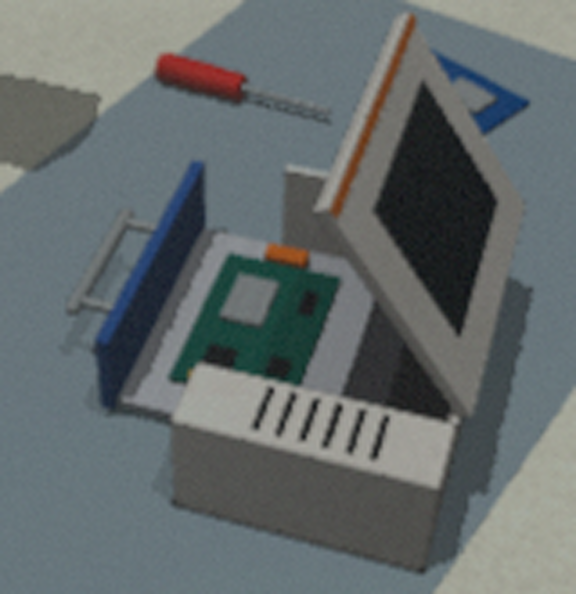

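The top crop confirms the box with its column on the right, the handle from (237,445) to (374,408) in crop pixels, and a clear green button. The scene crop shows the column-top corners and the lid's orange free edge running (408,17)–(335,210). Next I compute poses.

```bash
cat > pose.py <<'E'
from h import *
from scipy.optimize import least_squares
T=lambda u,v:(240+u/4,135+v/4)
S=lambda u,v:(270+u/3.6,115+v/3.6)
own=np.array([[-80,-125],[-80,-75],[80,-125],[80,-75]])/1000
tp=[T(453,230),T(392,248),T(392,32),T(330,42)]
sp=[S(172,422),S(195,367),S(443,488),S(458,418)]
W=[ray("top",p,.085)[:2] for p in tp]+[ray("scene",p,.085)[:2] for p in sp]
W=np.array(W)
def f(p,W=W,o=np.vstack([own,own])):
    c,s=np.cos(p[2]),np.sin(p[2]);return (o@np.array([[c,s],[-s,c]])+p[:2]-W).ravel()
r=least_squares(f,[.6,.05,0],loss='soft_l1',f_scale=.003);P=r.x
def w(x,y,z):
    c,s=np.cos(P[2]),np.sin(P[2]);return np.array([P[0]+c*x-s*y,P[1]+s*x+c*y,z])
def own_(q):
    c,s=np.cos(P[2]),np.sin(P[2]);d=np.asarray(q[:2])-P[:2];return np.array([c*d[0]+s*d[1],-s*d[0]+c*d[1]])*1000
E
python3 - <<'E'
from pose import *
print("pose",P.round(4));print((f(P).reshape(-1,2)*1000).round(1).tolist())
for h in(T(237,447),T(374,410)): print("handle own",own_(ray("top",h,.05)).round(1))
for h in(S(128,213),S(75,305)): print("handle own sc",own_(ray("scene",h,.05)).round(1))
for h in(T(165,413),T(412,340)): print("panel own",own_(ray("top",h,.076)).round(1))
def tri(a,b):
    M=[];
    for n,p in(("top",a),("scene",b)):
        K,E=cal(n);Q=K@E[:3];M.append(Q)
    X=cv2.triangulatePoints(M[0],M[1],np.array(a,float),np.array(b,float)).ravel();return X[:3]/X[3]
for a,b in((T(68,192),S(408,17)),(T(356,102),S(335,212))):
    X=tri(a,b);print("lid edge",X.round(4),own_(X).round(1))
for th in np.arange(.7,1.11,.1):
    for y in(-.074,.124):
        x=.08-.164*np.cos(th)+.010*np.sin(th);z=.086+.164*np.sin(th)+.010*np.cos(th)
        q=w(x,y,z);u=proj("top",q);v=proj("scene",q)
        print(round(th,1),y,((u-[240,135])*4).round(),((v-[270,115])*3.6).round())
E
```

```text
pose [0.6664 0.0916 0.3   ]
[[4.1, -3.2], [2.2, -0.3], [6.4, 1.5], [-1.3, 2.9], [-3.5, 0.0], [-3.7, 4.7], [-1.9, -1.3], [0.5, -3.7]]
handle own [-183.5   78.9]
handle own [-188.5  -26.1]
handle own sc [-183.4   78.5]
handle own sc [-183.8  -21.6]
panel own [-145.6  119.7]
panel own [-149.9  -67.6]
lid edge [0.6261 0.2075 0.2218] [ -4.2 122.6]
lid edge [0.6849 0.0222 0.2209] [ -2.9 -71.9]
0.7 -0.074 [375. 159.] [264. 232.]
0.7 0.124 [ 88. 249.] [352.  37.]
0.8 -0.074 [369. 138.] [286. 221.]
0.8 0.124 [ 79. 229.] [371.  25.]
0.9 -0.074 [363. 116.] [311. 211.]
0.9 0.124 [ 71. 208.] [393.  15.]
1.0 -0.074 [357.  92.] [337. 204.]
1.0 0.124 [ 62. 185.] [416.   6.]
1.1 -0.074 [350.  68.] [366. 198.]
1.1 0.124 [ 53. 161.] [441.  -0.]
```

Box pose is about (0.666, 0.092), yaw 0.30. The tray is about 69 mm out, the lid is at about 0.96 rad, and the green top is at about (0.629, -0.254, 0.02). First I shut the fingers and travel high.

>>> {"fn": "jog_arm", "kwargs": {
  "deltas": [
    [1, [0.03, 0.08, 0], [0, 0, 0]],
    [1, [0.06, 0.16, 0], [0, 0, 0]],
    [1, [0.09, 0.24, 0], [0, 0, -0.01]],
    [1, [0.12, 0.32, 0], [0, 0, -0.02]],
    [1, [0.15, 0.4, 0], [0, 0, -0.02]],
    [1, [0.18, 0.48, 0], [0, 0, -0.02]],
    [1, [0.21, 0.56, 0], [0, 0, -0.02]],
    [1, [0.24, 0.64, 0], [0, 0, -0.02]],
    [1, [0.26, 0.72, 0], [0, 0, -0.02]],
    [1, [0.275, 0.8, 0], [0, 0, -0.02]],
    [1, [0.275, 0.8, 0], [0, 0, -0.02]]
  ],
  "squeeze": 20
}}

```text
t: 1.02
tool_pos: [0.3324, -0.2601, 0.2307]
tool_rot: [-3.103, -0.477, -0.001]
contact_force: [0.8, -0.3, 0.9]
opening: 0.0001
grip_force: 0.0
```

>>> {"fn": "jog_arm", "kwargs": {
  "deltas": [
    [1, [0.03, 0.08, 0], [0, 0, 0]],
    [1, [0.06, 0.16, 0], [0, 0, 0]],
    [1, [0.09, 0.24, 0], [0, 0, 0]],
    [1, [0.12, 0.32, 0], [0, 0, 0]],
    [1, [0.15, 0.4, 0], [0, 0, 0]],
    [1, [0.18, 0.48, 0], [0, 0, 0]],
    [1, [0.21, 0.56, 0], [0, 0, 0]],
    [1, [0.24, 0.64, 0], [0, 0, 0]],
    [1, [0.26, 0.72, 0], [0, 0, 0]],
    [1, [0.269, 0.778, 0], [0, 0, 0]],
    [1, [0.269, 0.778, 0], [0, 0, 0]]
  ]
}}

```text
t: 1.93
tool_pos: [0.4395, 0.05, 0.2308]
tool_rot: [-3.104, -0.477, 0.001]
contact_force: [0.1, 0.3, -0.7]
opening: 0.0001
grip_force: 0.0
```

>>> {"fn": "jog_arm", "kwargs": {
  "deltas": [
    [1, [0, 0, -0.06], [0, 0, 0]],
    [1, [0, -0.003, -0.14], [0, 0, 0]],
    [1, [0, -0.006, -0.22], [0, 0, 0]],
    [1, [0, -0.006, -0.3], [0, 0, 0]],
    [1, [0, -0.006, -0.37], [0, 0, 0]],
    [1, [0, -0.006, -0.43], [0, 0, 0]],
    [1, [0, -0.006, -0.47], [0, 0, 0]],
    [1, [0, -0.006, -0.48], [0, 0, 0]],
    [1, [0, -0.006, -0.48], [0, 0, 0]]
  ]
}}

```text
t: 2.68
tool_pos: [0.438, 0.044, 0.0377]
tool_rot: [-3.106, -0.468, 0.006]
contact_force: [-0.1, 0.5, -0.0]
opening: 0.0001
grip_force: 0.0
```

```bash
python3 - <<'E'
from pose import *
t=snap("top","pics/t1.png")[135:260,240:440];s=snap("scene","pics/s1.png")[115:280,230:430]
cv2.imwrite("pics/c3.png",np.vstack([cv2.resize(x,(480,int(x.shape[0]*2.4)if x.shape[0]<150 else 290))for x in(t,cv2.resize(s,(352,290)))])[:,:,::-1])
o=ctrl.get_obs();print(own_(o['tool_pos']),o['tool_pos'],o['contact_force'])
E
```

```text
[-230.12679093   21.33740209] [0.44021179 0.0440201  0.04028525] [ 0.39486101 -0.23825254  0.23800546]
```

View pics/c3.png

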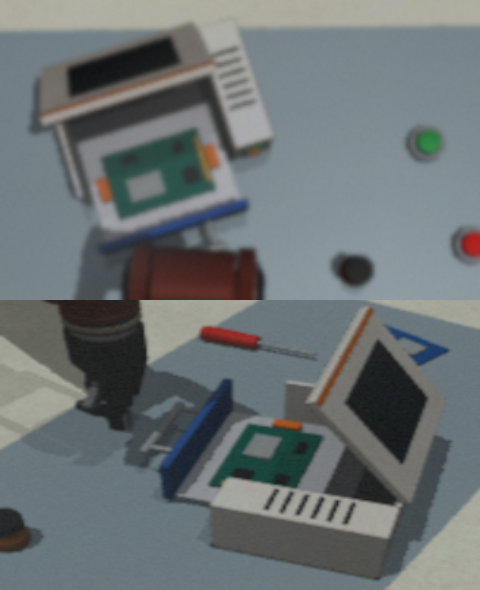

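The picture shows the shut fingertips clear in front of the handle and centred on it. Push slowly.

>>> {"fn": "jog_arm", "kwargs": {
  "deltas": [
    [1, [0.017, 0.005, 0], [0, 0, 0]],
    [1, [0.034, 0.01, 0], [0, 0, 0]],
    [1, [0.05, 0.016, 0], [0, 0, 0]],
    [1, [0.065, 0.02, 0], [0, 0, 0]],
    [1, [0.08, 0.025, 0], [0, 0, 0]],
    [1, [0.095, 0.029, 0], [0, 0, 0]],
    [1, [0.11, 0.034, 0], [0, 0, 0]],
    [1, [0.125, 0.039, 0], [0, 0, 0]],
    [1, [0.14, 0.043, 0], [0, 0, 0]],
    [1, [0.155, 0.048, 0], [0, 0, 0]],
    [1, [0.17, 0.053, 0], [0, 0, 0]],
    [1, [0.185, 0.057, 0], [0, 0, 0]]
  ]
}}

```text
t: 3.78
tool_pos: [0.5139, 0.0675, 0.0392]
tool_rot: [-3.106, -0.469, 0.001]
contact_force: [-3.1, -0.1, 3.0]
opening: 0.0
grip_force: 1.2
```

>>> {"fn": "jog_arm", "kwargs": {
  "deltas": [
    [1, [0.005, 0.0015, 0], [0, 0, 0]],
    [1, [0.01, 0.003, 0], [0, 0, 0]],
    [1, [0.015, 0.0045, 0], [0, 0, 0]],
    [1, [0.018, 0.0055, 0], [0, 0, 0]],
    [1, [0.021, 0.0065, 0], [0, 0, 0]],
    [1, [0.024, 0.0075, 0], [0, 0, 0]]
  ]
}}

```text
t: 4.28
tool_pos: [0.5229, 0.0703, 0.0392]
tool_rot: [3.106, 0.469, -0.0]
contact_force: [-1.5, -1.3, 0.9]
opening: -0.0001
grip_force: 1.0
```

>>> {"fn": "jog_arm", "kwargs": {
  "deltas": [
    [1, [0.004, 0.0012, 0], [0, 0, 0]],
    [1, [0.008, 0.0024, 0], [0, 0, 0]],
    [1, [0.012, 0.0037, 0], [0, 0, 0]],
    [1, [0.016, 0.005, 0], [0, 0, 0]],
    [1, [0.018, 0.0056, 0], [0, 0, 0]],
    [1, [0.02, 0.0062, 0], [0, 0, 0]]
  ]
}}

```text
t: 4.78
tool_pos: [0.5311, 0.0728, 0.0393]
tool_rot: [3.106, 0.469, -0.0]
contact_force: [-1.4, -1.3, -0.5]
opening: 0.0002
grip_force: 1.0
```

>>> {"fn": "jog_arm", "kwargs": {
  "deltas": [
    [1, [0.003, 0.0009, 0], [0, 0, 0]],
    [1, [0.006, 0.0018, 0], [0, 0, 0]],
    [1, [0.009, 0.0027, 0], [0, 0, 0]],
    [1, [0.012, 0.0036, 0], [0, 0, 0]]
  ]
}}

```text
t: 5.12
tool_pos: [0.5349, 0.0739, 0.0391]
tool_rot: [3.106, 0.47, -0.005]
contact_force: [-7.4, -4.3, 5.7]
opening: -0.0001
grip_force: 4.5
```

>>> {"fn": "jog_arm", "kwargs": {
  "deltas": [
    [1, [0.002, 0.0006, 0], [0, 0, 0]],
    [1, [0.004, 0.0012, 0], [0, 0, 0]],
    [1, [0.004, 0.0012, 0], [0, 0, 0]]
  ]
}}

```text
t: 5.37
tool_pos: [0.535, 0.074, 0.0391]
tool_rot: [3.105, 0.47, -0.012]
contact_force: [-11.8, -5.8, 8.9]
opening: 0.0003
grip_force: 6.3
```

Force climbs with no further travel, so the tray is at its stop. Back off, lift, and compute the lid arc.

>>> {"fn": "jog_arm", "kwargs": {
  "deltas": [
    [1, [-0.03, -0.009, 0], [0, 0, 0]],
    [1, [-0.07, -0.02, 0], [0, 0, 0]],
    [1, [-0.1, -0.03, 0], [0, 0, 0]],
    [1, [-0.1, -0.03, 0.08], [0, 0, 0]],
    [1, [-0.1, -0.03, 0.16], [0, 0, 0]],
    [1, [-0.1, -0.03, 0.25], [0, 0, 0]],
    [1, [-0.1, -0.03, 0.34], [0, 0, 0]],
    [1, [-0.1, -0.03, 0.43], [0, 0, 0]],
    [1, [-0.1, -0.03, 0.52], [0, 0, 0]],
    [1, [-0.1, -0.03, 0.6], [0, 0, 0]],
    [1, [-0.1, -0.03, 0.65], [0, 0, 0]],
    [1, [-0.1, -0.03, 0.65], [0, 0, 0]]
  ]
}}

```text
t: 6.37
tool_pos: [0.5003, 0.0631, 0.3065]
tool_rot: [3.105, 0.47, 0.02]
contact_force: [0.3, -0.1, 0.4]
opening: -0.0003
grip_force: 0.0
```

```bash
python3 - <<'E'
from pose import *
p0=ctrl.get_obs()['tool_pos'];print(p0,ctrl.get_obs()['contact_force'])
s=snap("scene","pics/s2.png")[115:280,230:430];t=snap("top","pics/t2.png")[135:260,240:440]
cv2.imwrite("pics/c4.png",np.hstack([cv2.resize(s,(400,330)),cv2.resize(t,(400,330))])[:,:,::-1])
r=.15
def tip(th):return w(.08-r*np.cos(th)+.01*np.sin(th)+.011,.025,.086+r*np.sin(th)+.01*np.cos(th))
print("above",((tip(.96)-p0)/.4).round(3),tip(.96).round(4))
for th in np.arange(.96,-.05,-.08):print(round(th,2),((tip(th)-tip(.96))/.4).round(3).tolist(), tip(th).round(3))
E
```

```text
[0.50025831 0.06307809 0.30648091] [ 0.26531265 -0.11590169  0.35924542]
above [ 0.428  0.141 -0.23 ] [0.6716 0.1194 0.2146]
0.96 [0.0, 0.0, 0.0] [0.672 0.119 0.215]
0.88 [-0.024, -0.007, -0.017] [0.662 0.116 0.208]
0.8 [-0.047, -0.014, -0.035] [0.653 0.114 0.201]
0.72 [-0.068, -0.021, -0.055] [0.644 0.111 0.192]
0.64 [-0.087, -0.027, -0.078] [0.637 0.109 0.184]
0.56 [-0.105, -0.032, -0.101] [0.63  0.106 0.174]
0.48 [-0.121, -0.037, -0.126] [0.623 0.104 0.164]
0.4 [-0.135, -0.042, -0.152] [0.618 0.103 0.154]
0.32 [-0.147, -0.045, -0.18] [0.613 0.101 0.143]
0.24 [-0.156, -0.048, -0.208] [0.609 0.1   0.131]
0.16 [-0.164, -0.051, -0.237] [0.606 0.099 0.12 ]
0.08 [-0.169, -0.052, -0.267] [0.604 0.098 0.108]
0.0 [-0.172, -0.053, -0.297] [0.603 0.098 0.096]
```

View pics/c4.png

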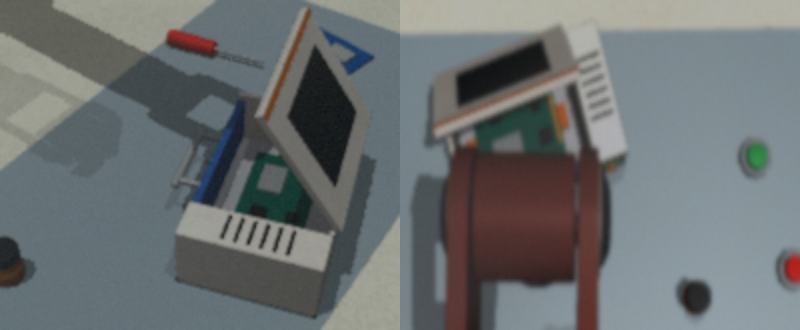

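The tray panel is flush with the box front and the lid is unmoved. Move over the lid, behind its edge, then down.

>>> {"fn": "jog_arm", "kwargs": {
  "deltas": [
    [1, [0.05, 0.016, 0], [0, 0, 0]],
    [1, [0.12, 0.04, 0], [0, 0, 0]],
    [1, [0.2, 0.066, 0], [0, 0, 0]],
    [1, [0.28, 0.092, 0], [0, 0, 0]],
    [1, [0.35, 0.115, 0], [0, 0, 0]],
    [1, [0.41, 0.135, 0], [0, 0, 0]],
    [1, [0.43, 0.141, 0], [0, 0, 0]],
    [1, [0.43, 0.141, -0.05], [0, 0, 0]],
    [1, [0.43, 0.141, -0.1], [0, 0, 0]],
    [1, [0.43, 0.141, -0.14], [0, 0, 0]],
    [1, [0.43, 0.141, -0.17], [0, 0, 0]],
    [1, [0.43, 0.141, -0.18], [0, 0, 0]]
  ]
}}

```text
t: 7.47
tool_pos: [0.6671, 0.1189, 0.2227]
tool_rot: [-3.106, -0.469, 0.01]
contact_force: [0.1, -0.5, 0.0]
opening: -0.0001
grip_force: 0.0
```

>>> {"fn": "jog_arm", "kwargs": {
  "deltas": [
    [1, [0, 0, -0.01], [0, 0, 0]],
    [1, [0, 0, -0.02], [0, 0, 0]],
    [1, [0, 0, -0.03], [0, 0, 0]],
    [1, [0, 0, -0.04], [0, 0, 0]],
    [1, [0, 0, -0.05], [0, 0, 0]]
  ]
}}

```text
t: 7.88
tool_pos: [0.6703, 0.1192, 0.2087]
tool_rot: [3.106, 0.469, 0.005]
contact_force: [0.6, -0.0, 2.2]
opening: 0.0005
grip_force: 1.0
```

>>> {"fn": "jog_arm", "kwargs": {
  "deltas": [
    [1, [-0.012, -0.004, -0.01], [0, 0, 0]],
    [1, [-0.024, -0.007, -0.02], [0, 0, 0]],
    [1, [-0.036, -0.011, -0.03], [0, 0, 0]],
    [1, [-0.047, -0.014, -0.04], [0, 0, 0]],
    [1, [-0.058, -0.018, -0.05], [0, 0, 0]],
    [1, [-0.068, -0.021, -0.06], [0, 0, 0]],
    [1, [-0.078, -0.024, -0.07], [0, 0, 0]],
    [1, [-0.087, -0.027, -0.081], [0, 0, 0]],
    [1, [-0.096, -0.029, -0.093], [0, 0, 0]],
    [1, [-0.105, -0.032, -0.105], [0, 0, 0]],
    [1, [-0.113, -0.035, -0.117], [0, 0, 0]],
    [1, [-0.121, -0.037, -0.13], [0, 0, 0]]
  ]
}}

```text
t: 8.88
tool_pos: [0.6207, 0.1043, 0.1549]
tool_rot: [-3.106, -0.469, -0.0]
contact_force: [1.5, 0.1, 0.4]
opening: -0.0001
grip_force: 0.8
```

```bash
python3 - <<'E'
from pose import *
o=ctrl.get_obs();print(o['tool_pos'],own_(o['tool_pos']),o['contact_force'])
s=snap("scene","pics/s3.png")[95:280,250:430]
cv2.imwrite("pics/c5.png",cv2.resize(s,None,fx=2.5,fy=2.5)[:,:,::-1])
E
```

```text
[0.62071594 0.10426241 0.15488678] [-39.88177368  25.54646169] [1.45420414 0.14935094 0.38979369]
```

View pics/c5.png

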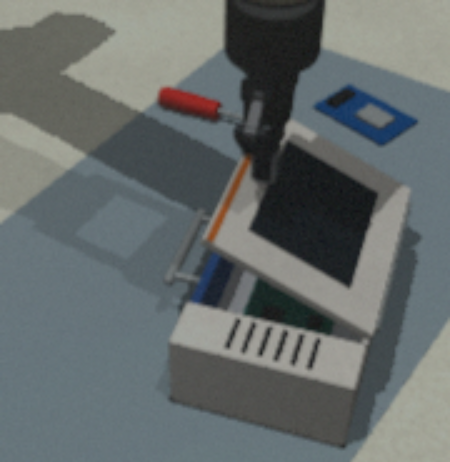

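The fingertip is on the lid just behind the orange stripe, with the lid about half closed. Continue.

>>> {"fn": "jog_arm", "kwargs": {
  "deltas": [
    [1, [-0.007, -0.002, -0.013], [0, 0, 0]],
    [1, [-0.014, -0.005, -0.026], [0, 0, 0]],
    [1, [-0.02, -0.007, -0.04], [0, 0, 0]],
    [1, [-0.026, -0.008, -0.054], [0, 0, 0]],
    [1, [-0.031, -0.01, -0.068], [0, 0, 0]],
    [1, [-0.035, -0.011, -0.082], [0, 0, 0]],
    [1, [-0.038, -0.012, -0.096], [0, 0, 0]],
    [1, [-0.04, -0.012, -0.11], [0, 0, 0]],
    [1, [-0.042, -0.013, -0.12], [0, 0, 0]],
    [1, [-0.043, -0.013, -0.128], [0, 0, 0]],
    [1, [-0.043, -0.013, -0.132], [0, 0, 0]]
  ]
}}

```text
t: 9.85
tool_pos: [0.6033, 0.0988, 0.1017]
tool_rot: [3.106, 0.469, -0.002]
contact_force: [-0.6, -0.9, 1.7]
opening: -0.0002
grip_force: 0.7
```

>>> {"fn": "jog_arm", "kwargs": {
  "deltas": [
    [1, [0, 0, -0.004], [0, 0, 0]],
    [1, [0, 0, -0.008], [0, 0, 0]],
    [1, [0, 0, -0.012], [0, 0, 0]]
  ]
}}

```text
t: 10.1
tool_pos: [0.6036, 0.0991, 0.0976]
tool_rot: [-3.106, -0.469, 0.001]
contact_force: [-1.2, -1.2, 2.4]
opening: -0.0002
grip_force: 0.8
```

>>> {"fn": "jog_arm", "kwargs": {
  "deltas": [
    [1, [0, 0, -0.003], [0, 0, 0]],
    [1, [0, 0, -0.006], [0, 0, 0]],
    [1, [0, 0, -0.009], [0, 0, 0]],
    [1, [0, 0, -0.011], [0, 0, 0]],
    [1, [0, 0, -0.011], [0, 0, 0]]
  ]
}}

```text
t: 10.52
tool_pos: [0.6037, 0.0992, 0.0959]
tool_rot: [3.106, 0.47, -0.002]
contact_force: [-9.3, -1.4, 13.7]
opening: 0.0001
grip_force: 6.8
```

Stopped at 96 mm under 14 N, so the lid is shut. Lift and move over to the green button.

>>> {"fn": "jog_arm", "kwargs": {
  "deltas": [
    [1, [0, 0, 0.04], [0, 0, 0]],
    [1, [0, 0, 0.12], [0, 0, 0]],
    [1, [0, 0, 0.2], [0, 0, 0]],
    [1, [0, 0, 0.25], [0, 0, 0]],
    [1, [0.005, -0.08, 0.25], [0, 0, 0]],
    [1, [0.01, -0.17, 0.25], [0, 0, 0]],
    [1, [0.015, -0.26, 0.25], [0, 0, 0]],
    [1, [0.02, -0.35, 0.25], [0, 0, 0]],
    [1, [0.025, -0.44, 0.25], [0, 0, 0]],
    [1, [0.03, -0.52, 0.25], [0, 0, 0]],
    [1, [0.03, -0.55, 0.25], [0, 0, 0]],
    [1, [0.03, -0.55, 0.25], [0, 0, 0]]
  ]
}}

```text
t: 11.52
tool_pos: [0.6158, -0.1234, 0.193]
tool_rot: [3.107, 0.464, 0.0]
contact_force: [-0.6, 1.1, -0.5]
opening: -0.0002
grip_force: 0.0
```

>>> {"fn": "jog_arm", "kwargs": {
  "deltas": [
    [1, [0.005, -0.06, 0], [0, 0, 0]],
    [1, [0.01, -0.13, 0], [0, 0, 0]],
    [1, [0.02, -0.2, 0], [0, 0, 0]],
    [1, [0.025, -0.27, 0], [0, 0, 0]],
    [1, [0.03, -0.32, 0], [0, 0, 0]],
    [1, [0.033, -0.333, 0], [0, 0, 0]],
    [1, [0.033, -0.333, -0.06], [0, 0, 0]],
    [1, [0.033, -0.333, -0.12], [0, 0, 0]],
    [1, [0.033, -0.333, -0.19], [0, 0, 0]],
    [1, [0.033, -0.333, -0.25], [0, 0, 0]],
    [1, [0.033, -0.333, -0.31], [0, 0, 0]],
    [1, [0.033, -0.333, -0.32], [0, 0, 0]]
  ]
}}

```text
t: 12.52
tool_pos: [0.6262, -0.2501, 0.0595]
tool_rot: [-3.1, -0.471, 0.011]
contact_force: [-1.0, -0.6, -1.4]
opening: 0.0002
grip_force: 0.0
```

```bash
python3 - <<'E'
from pose import *
o=ctrl.get_obs();print(o['tool_pos'],o['contact_force'])
s=snap("scene","pics/s4.png")[130:390,140:430];t=snap("top","pics/t4.png")
cv2.imwrite("pics/c6.png",np.hstack([cv2.resize(s,(500,448)),cv2.resize(t[135:260,240:320],(287,448))])[:,:,::-1])
E
```

```text
[ 0.62619478 -0.25014254  0.05945044] [-1.01903936 -0.55515451 -1.44125498]
```

View pics/c6.png

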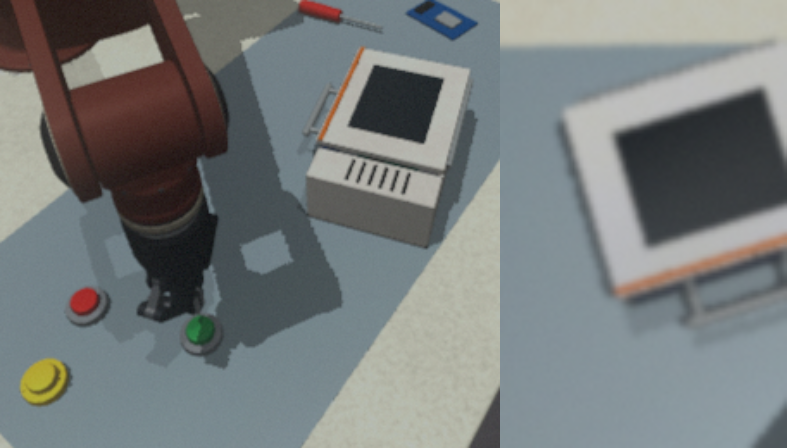

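The picture shows the lid level, the tray home, and the fingertips just above the green button. The red button is well clear. Now descend.

>>> {"fn": "jog_arm", "kwargs": {
  "deltas": [
    [1, [0.006, -0.008, -0.015], [0, 0, 0]],
    [1, [0.006, -0.008, -0.03], [0, 0, 0]],
    [1, [0.006, -0.008, -0.045], [0, 0, 0]],
    [1, [0.006, -0.008, -0.06], [0, 0, 0]],
    [1, [0.006, -0.008, -0.07], [0, 0, 0]],
    [1, [0.006, -0.008, -0.07], [0, 0, 0]]
  ]
}}

```text
t: 13.12
tool_pos: [0.6306, -0.2569, 0.0359]
tool_rot: [-3.105, -0.469, 0.003]
contact_force: [-1.1, -0.4, -0.3]
opening: -0.0002
grip_force: 0.0
```

>>> {"fn": "jog_arm", "kwargs": {
  "deltas": [
    [1, [-0.003, 0.006, -0.006], [0, 0, 0]],
    [1, [-0.003, 0.006, -0.012], [0, 0, 0]],
    [1, [-0.003, 0.006, -0.018], [0, 0, 0]],
    [1, [-0.003, 0.006, -0.024], [0, 0, 0]],
    [1, [-0.003, 0.006, -0.024], [0, 0, 0]]
  ]
}}

```text
t: 13.53
tool_pos: [0.6299, -0.2547, 0.0271]
tool_rot: [-3.106, -0.469, 0.001]
contact_force: [-0.4, 1.1, -0.8]
opening: -0.0003
grip_force: 0.0
```

>>> {"fn": "jog_arm", "kwargs": {
  "deltas": [
    [1, [0, 0, -0.005], [0, 0, 0]],
    [1, [0, 0, -0.01], [0, 0, 0]],
    [1, [0, 0, -0.013], [0, 0, 0]],
    [1, [0, 0, -0.013], [0, 0, 0]]
  ]
}}

```text
t: 13.87
tool_pos: [0.6301, -0.2549, 0.0222]
tool_rot: [-3.106, -0.469, 0.0]
contact_force: [-0.2, 0.3, -0.3]
opening: -0.0001
grip_force: 0.0
```

>>> {"fn": "jog_arm", "kwargs": {
  "deltas": [
    [1, [0, 0, -0.003], [0, 0, 0]],
    [1, [0, 0, -0.006], [0, 0, 0]],
    [1, [0, 0, -0.009], [0, 0, 0]],
    [1, [0, 0, -0.009], [0, 0, 0]]
  ]
}}

```text
t: 14.2
tool_pos: [0.6303, -0.255, 0.0191]
tool_rot: [3.106, 0.469, 0.0]
contact_force: [-1.4, -0.0, 2.7]
opening: 0.0
grip_force: 1.5
```

>>> {"fn": "jog_arm", "kwargs": {
  "deltas": [
    [1, [0, 0, -0.003], [0, 0, 0]],
    [1, [0, 0, -0.006], [0, 0, 0]],
    [1, [0, 0, -0.006], [0, 0, 0]]
  ]
}}

```text
t: 14.45
tool_pos: [0.6304, -0.255, 0.0167]
tool_rot: [3.106, 0.469, 0.0]
contact_force: [-1.6, -0.1, 4.4]
opening: -0.0
grip_force: 2.2
```

>>> {"fn": "jog_arm", "kwargs": {
  "deltas": [
    [1, [0, 0, -0.003], [0, 0, 0]],
    [1, [0, 0, -0.006], [0, 0, 0]],
    [1, [0, 0, -0.006], [0, 0, 0]]
  ]
}}

```text
t: 14.7
tool_pos: [0.6304, -0.255, 0.016]
tool_rot: [-3.106, -0.47, 0.001]
contact_force: [-5.7, 2.0, 11.7]
opening: -0.0002
grip_force: 6.0
```

>>> {"fn": "jog_arm", "kwargs": {
  "deltas": [
    [1, [0, 0, -0.003], [0, 0, 0]],
    [1, [0, 0, -0.003], [0, 0, 0]]
  ]
}}

```text
t: 14.87
tool_pos: [0.6305, -0.2551, 0.0158]
tool_rot: [-3.106, -0.47, 0.001]
contact_force: [-8.2, 3.9, 17.5]
opening: -0.0002
grip_force: 8.5
```

The button is bottomed: 17 N with no further travel. Release and check.

>>> {"fn": "jog_arm", "kwargs": {
  "deltas": [
    [1, [0, 0, 0.02], [0, 0, 0]],
    [1, [0, 0, 0.05], [0, 0, 0]],
    [1, [0, 0, 0.1], [0, 0, 0]],
    [1, [0, 0, 0.18], [0, 0, 0]],
    [1, [0, 0, 0.26], [0, 0, 0]],
    [1, [0, 0, 0.34], [0, 0, 0]],
    [1, [0, 0, 0.4], [0, 0, 0]],
    [1, [0, 0, 0.4], [0, 0, 0]],
    [1, [0, 0, 0.4], [0, 0, 0]]
  ]
}}

```text
t: 15.62
tool_pos: [0.6313, -0.2554, 0.1754]
tool_rot: [3.104, 0.469, 0.006]
contact_force: [0.1, 0.1, -0.1]
opening: 0.0002
grip_force: 0.0
```

```bash
python3 - <<'E'
from h import *
print(ctrl.get_obs()['contact_force'])
s=snap("scene","pics/s5.png")
cv2.imwrite("pics/c7.png",cv2.resize(s[120:380,130:430],None,fx=2.3,fy=2.3)[:,:,::-1])
E
```

```text
[ 0.12248016  0.05846269 -0.0760084 ]
```

View pics/c7.png

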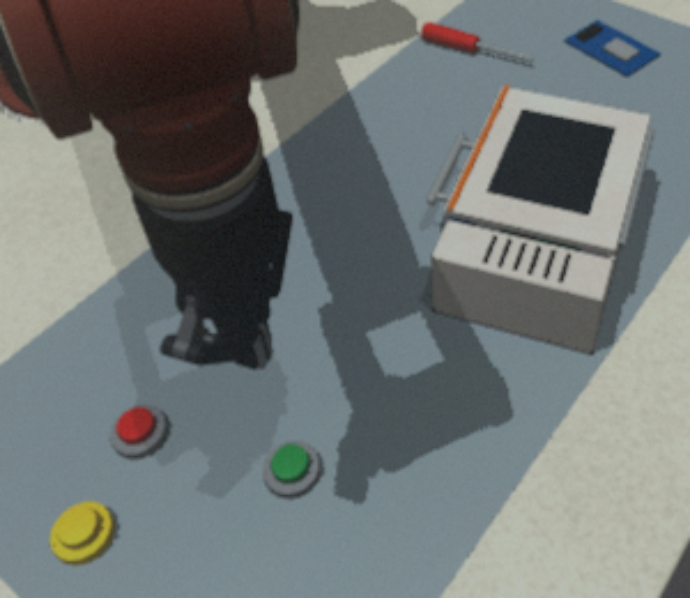

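The picture shows the lid shut, the tray home, the green button back up at (291,463), and the arm clear of everything. Handing in.

```bash
python3 -c "
from station import ctrl
print(ctrl.finish_job())"
```

```text
the job is handed in; nothing more can be done
None
```

I pushed the tray to its stop, shut the lid, and pressed and released the green start button; the job was handed in at about 15.7 s of the 64 s allowed, and no verdict came back.

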